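# Snap the spray nozzle onto the bench water outlet

## Robot

A 6-joint arm with a two-finger parallel gripper is mounted at the origin on a cart in front of the work surface, level with it; the furniture and walls round the work are solid. World frame = base frame: x ahead of the robot, y to its left, z up, the work surface at z = 0. Lengths are in m, angles in rad, forces in N, time in s.
With the tool pointing down it reaches from about 0.35 to 0.725 m from the base axis. Payload 4.3 kg.
Tool frame: the origin (TCP) lies at the very end of the fingers, on their centre line; the grasp point (between the pads) lies tcp_to_grasp behind it (tcp_to_grasp is the distance from the TCP to the grasp point, in m); z points along the fingers, y is the line along which they close (so a half turn about z gives the same grasp; the last joint's range is limited). The gripper opens to 85 mm and grips with 20 to 120 N. Pads are 22 mm wide; open, the fingers measure 114 mm over their backs; the gripper's body (76 mm by 85 mm) begins 54 mm behind the grasp point. The pads swing forward as they close: fully open they stand 13 mm farther back than shut.
Start: joints at [-1.393, 0.377, 0.081, 1.274, 0, 1.46], TCP at [0.163, -0.551, 0.231] pointing down, gripper open.
Joint ranges: [-2.72, 2.72], [-0.84, 1.66], [-1.02, 1.22], [-1.77, 2.12], [-1.37, 1.28], [-3.14, 3.14]. Speed limits (rad/s): [2.57, 2.57, 3.14, 3.14, 3.14, 3.14].

## Interface

Orientations are given as a unit quaternion [w, x, y, z].
In Python, from plant import * gives the robot as it stands. The module is installed in compiled form; this text tells all that it offers.
- The arm moves only by the tool arm_command, never from a script. Its argument "moves" is a list of rows, each a list of 3 entries, a list of its own where there are three numbers: the closure, from -1 (fully open) to 1 (shut), so that 0 is half open, then the shift along the tool's x, y, z in mm, then the turn about the tool's z in degrees. In form: [[jaw, [x, y, z], twist], ...]. A call has 1 to 5 rows; each row shifts and turns the commanded pose from where the row before left it, along the tool's axes as they then stand; what a row does not reach is not made up. A row lasts 1/10 s, in which the tool goes at most 50 mm and 8.59 degrees, less where a joint would pass 70% of its speed; a pose out of reach is approached as far as the arm can. A call with a gripper value outside its range is refused whole. The fingers move at their own pace and stop on an object; the grip force is fixed at half the most. Time passes only in rows, so rows that do not move let the fingers close. It gives the time, the measured TCP pose, the force, the opening and the grip force at its end, in the units of the state.
- get_obs(): the state, without advancing time (a new reading comes with each control period).
- camera(name): name is "scene" or "top" or "wrist"; returns the picture (480x640x3 uint8, red, green, blue); there is no depth.
- get_calibration(name): a dict with "camera_matrix" (3x3 intrinsics, pixels), "k1" (the pictures are not rectified: a ray, as slopes to the right and down, at radius r is drawn at 1 + k1 r^2 times it, then the intrinsics apply), "R" (3x3) and "t" (3): a world point X has camera coordinates R X + t; the wrist camera has in their place "hand_eye" (4x4, takes a point from camera to tool coordinates, whose origin is the TCP and whose axes are the flange's). Camera axes: x right, y down, z forward; pixel columns grow to the right and rows downward; lengths in m; the calibration is good to about 2 mm. A picture is of the moment at which its call begins: read the wrist's pose just before it. get_calibration takes no time and is no camera call.
- sign_off(): hands the job in; it is judged then, once.
The state is a dict: "clock": time; "joint_positions": joint angles; "joint_velocities": joint speeds; "joint_torque": joint torques, N m; "eef_pos": TCP position; "tcp_rot": TCP orientation; "contact_force": force on the tool from outside, world axes, zero at the start; "moment": the same for the moment, N m; "gripper_width": opening from 0.0 (shut) to 1.0 (fully open); "gripper_force": force on a finger pad.
Only numpy, scipy, OpenCV 4.12 (cv2) and the standard library are available. Lean on these libraries where they do the work, as an engineer would, in place of code of your own. Each camera call takes 0.05 s, during which the arm holds its last target. There are 200 camera calls.

## Task

Fit the spray nozzle with the grooved plug tail to the bench water outlet: pull the coupler's sleeve back until it stays back by itself when you let go, then push the nozzle's plug fully home into the coupler's mouth so that the sleeve springs forward and locks it. Let go and leave it locked on; leave the nozzle with the threaded tail and everything else where it is.

Things in the scene. Friction and masses are not known exactly. Their poses are not given: they have to be found in the camera images.
- spray_nozzle: Loose brass spray nozzle with grooved steel quick plug, 126 mm long, 0.19 to 0.31 kg, lying. Origin: on its axis, middle of the octagonal grip (46 mm long, 34 mm across flats; two flats upright at the sides; axis 17 mm above the table). Own +x points to the plug: shoulder disc 32 mm dia at x 23-27 mm, plug 23 mm dia from there to the tip at x 67.5 mm. Black tapered end, 30 mm dia, to x -58 mm.
- plug_tip (a point): Centre of the plug's flat end, 67.5 mm from the nozzle's origin along its own +x, axes as the nozzle's. The plug is 40.5 mm long with its edge bevelled 2.5 mm; a groove 10 mm long and 13 mm dia ends 6 mm from the tip.
- water_outlet: Bench water outlet fixed to the table: steel floor flange 80 mm dia, riser pipe, brass elbow (top at 101 mm), level quick coupler with its axis 85 mm above the table. Origin: under the riser's axis at table height. Own -x points from the riser out through the coupler's open mouth, z up.
- coupler_mouth (a point): Centre of the coupler's mouth, 85 mm above the table, 92 mm from the riser's axis; axes as the outlet's: own +x is the way the plug goes in and the sleeve is pulled back. Bore 25 mm dia, mouth bevelled to 30 mm. With the sleeve forward, steel dogs narrow the bore and stop the plug 25 mm in, short of home. Home, the plug tip is 36 to 39.5 mm inside the mouth, the shoulder 1 to 4 mm short of it.
- sleeve_grip (a point): Point on the coupler's axis at the middle of the steel sleeve (moves with it), 22 mm behind the mouth when the sleeve is forward; axes as the outlet's. The sleeve is a ribbed ring round the barrel, 42 mm long, 45 mm dia over its 30 mm long waist, 50 mm dia at the end rims; the waist can be pinched from above, across the axis.
- coupler_sleeve (a joint): Slide of the sleeve, m: 0 forward (start, and locked), grows as it is pulled back to its stop at 0.013; its spring pushes it forward with 5 to 9 N. Pulled past 0.0095, dogs spring out and hold it back at about 0.009 when let go. The plug pushed home against a spring (2.5 to 4 N over its last 4 mm) draws the dogs in: the sleeve springs forward to 0 and locks the plug.
- threaded_nozzle: Bystander of the same make as the spray nozzle, but its tail is a straight 21 mm dia screw thread without a groove, 17 mm long; 102 mm long in all. Origin and axes as for the spray nozzle (tail along own +x). To be left where it lies.
- secateurs: Bystander: red-handled secateurs lying flat, 179 x 58 x 18 mm; origin at the middle of the underside.
- green_scoop: Bystander: green plastic soil scoop, 199 x 60 x 31 mm; origin at the middle of the underside.
- marker: Bystander: black marker, 131 mm long, 14 mm thick; origin at the middle of the underside.
- tape_roll: Bystander: roll of cream masking tape lying flat, 91 mm dia, 24 mm high; origin at the middle of the underside.
- dibber: Bystander: turned wooden dibber, 168 mm long, 27 mm thick, lying; origin at the middle of the underside.

How it is judged:
By the outcome, as a careful person would: the job done as asked, in the order asked, and still so for the second after the job is handed in, with the robot touching nothing.
It also fails if it takes over 54 s, if anything falls off the work surface, if the arm or the gripper's body presses on something with over 40 N, if the wrist force passes 120 N, or if a joint passes its speed limit or range.

## Working session

There is one attempt and no reset: what is moved stays moved. The work goes in short steps, Python scripts to look and compute and a tool call to move; the robot and the scene stay as the last step left them, time stands still between calls to the robot, and variables do not carry over. Pictures are saved under pics/ and viewed, at most 10 in all, crops included, and the job is handed in when it is done.

Besides the shell and the picture viewer there is one more tool, called after "Request:" as name([rows], argument=value, ...), one row to a line, values as JSON. arm_command: Moves the arm, as the interface text tells. Its arguments: {"type":"object","properties":{"moves":{"type":"array"}},"required":["moves"]}

```bash
mkdir -p pics
python3 - <<'E'
from plant import *
import cv2
o=get_obs(); print({k:(v if not hasattr(v,'round') else v) for k,v in o.items()})
for n in("scene","top"):
    cv2.imwrite(f"pics/{n}0.png",camera(n)[:,:,::-1])
    c=get_calibration(n); print(n,c)
print(get_calibration("wrist"))
try: print(tcp_to_grasp)
except Exception as e: print(e)
E
```

```text
{'clock': 0.0, 'joint_positions': array([-1.39330377e+00,  3.78073842e-01,  7.96411881e-02,  1.27437611e+00,
       -7.39233865e-06,  1.46049364e+00]), 'joint_velocities': array([ 0.00025242, -0.00036309,  0.00054354,  0.00124614,  0.00068033,
       -0.0003008 ]), 'joint_torque': array([-2.59635955e-03, -4.63601804e+01,  2.69877863e+01,  2.10231158e-02,
       -1.67323074e-04,  2.34460494e-06]), 'eef_pos': array([ 0.16309592, -0.55071791,  0.23036062]), 'tcp_rot': array([-1.00552414e-03,  9.89664089e-01,  1.43401461e-01, -3.74914862e-05]), 'contact_force': array([-0.35036277,  0.13242766, -0.03456928]), 'moment': array([ 0.06734284, -0.03482584,  0.0387149 ]), 'gripper_force': 0.0, 'gripper_width': 0.9976830823344255}
scene {'camera_matrix': array([[444.78542216,   0.        , 328.59042201],
       [  0.        , 444.78542216, 241.80987107],
       [  0.        ,   0.        ,   1.        ]]), 'k1': -0.09583516093630415, 'R': array([[ 0.70108764, -0.71298129,  0.01156732],
       [-0.4300218 , -0.4356772 , -0.79073803],
       [ 0.56882103,  0.54940246, -0.6120454 ]]), 't': array([-
[... 306 characters left out ...]
0.98259092,  0.01135004, -0.18543533],
       [ 0.18563432,  0.02014319, -0.98241241]]), 't': array([0.01403682, 0.58424485, 1.0404319 ])}
{'camera_matrix': array([[382.21708153,   0.        , 320.31180558],
       [  0.        , 382.21708153, 240.64391675],
       [  0.        ,   0.        ,   1.        ]]), 'k1': -0.07382463749733591, 'hand_eye': array([[-9.56213820e-04, -9.54876021e-01, -2.97003149e-01,
         7.59960707e-02],
       [ 9.99998515e-01, -1.33886216e-03,  1.08495474e-03,
         1.43109861e-03],
       [-1.43364354e-03, -2.97001670e-01,  9.54875883e-01,
        -1.42287166e-01],
       [ 0.00000000e+00,  0.00000000e+00,  0.00000000e+00,
         1.00000000e+00]])}
0.0187
```

View pics/top0.png

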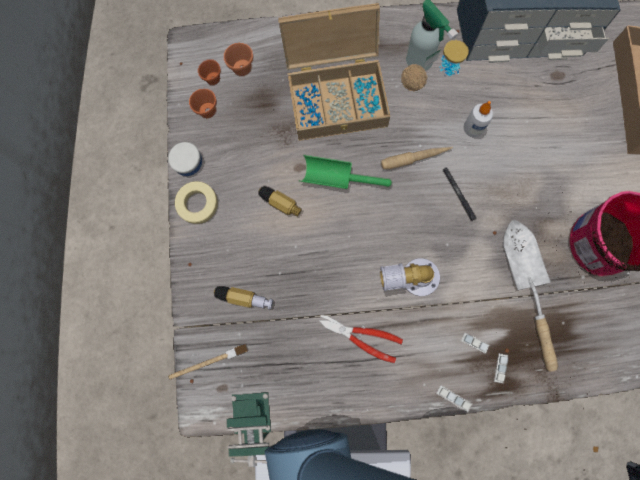

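View pics/scene0.png

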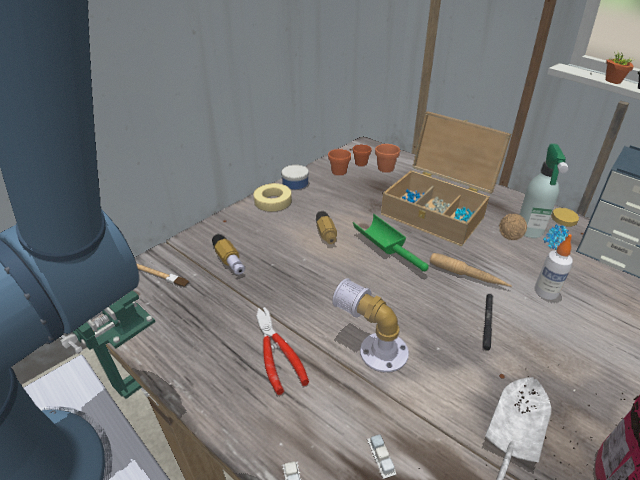

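The top view shows the spray nozzle (black end at 215,292, plug tip at 272,304) lying left of the outlet. The coupler mouth is at about (383,278) facing left and the riser at about (424,278). The threaded nozzle, at about (280,201), stays put. The scene view agrees.

```bash
cat > h.py <<'E'
from plant import *
import cv2, numpy as np
from scipy.spatial.transform import Rotation as Ro
def rays(n,px,obs=None):
    c=get_calibration(n);K=c["camera_matrix"];d=np.array([c["k1"],0,0,0,0.])
    p=cv2.undistortPoints(np.float64(px).reshape(-1,1,2),K,d).reshape(-1,2)
    # exact to the stated radial model
    v=np.c_[p,np.ones(len(p))]
    if n=="wrist":
        T=c["hand_eye"];q=obs["tcp_rot"];R=Ro.from_quat(np.r_[q[1:],q[0]]).as_matrix()
        return R@T[:3,3]+obs["eef_pos"],v@(R@T[:3,:3]).T
    return -c["R"].T@c["t"],v@c["R"]
def plane(n,px,z,obs=None):
    o,v=rays(n,px,obs); return o+v*((z-o[2])/v[:,2])[:,None]
def proj(n,P,obs=None):
    c=get_calibration(n);K=c["camera_matrix"];d=np.array([c["k1"],0,0,0,0.])
    R,t=c["R"],c["t"]
    return cv2.projectPoints(np.float64(P).reshape(-1,3),cv2.Rodrigues(R)[0],t,K,d)[0].reshape(-1,2)
def toolrot(obs):
    q=obs["tcp_rot"];return Ro.from_quat(np.r_[q[1:],q[0]]).as_matrix()
E
python3 - <<'E'
from h import *
np.set_printoptions(precision=4,suppress=True)
print("noz",plane("top",[(215,292),(272,304),(243,298)],.017))
print("coupler mouth/sleeve back/elbow",plane("top",[(383,278),(404,277),(432,275)],.085))
print("flange",plane("top",[(422,278)],.005))
print("thr",plane("top",[(260,190),(300,212)],.017))
im=cv2.imread("pics/top0.png")
a=cv2.resize(im[255:325,200:290],None,fx=4,fy=4,interpolation=2);b=cv2.resize(im[250:310,365:455],None,fx=4,fy=4,interpolation=2)
cv2.imwrite("pics/z.png",np.vstack([a,b]))
E
```

```text
noz [[0.4821 0.2424 0.017 ]
 [0.4566 0.1213 0.017 ]
 [0.4693 0.1825 0.017 ]]
coupler mouth/sleeve back/elbow [[ 0.5009 -0.1047  0.085 ]
 [ 0.5024 -0.1461  0.085 ]
 [ 0.5055 -0.2016  0.085 ]]
flange [[ 0.509  -0.1944  0.005 ]]
thr [[0.7029 0.1502 0.017 ]
 [0.6525 0.0631 0.017 ]]
```

View pics/z.png

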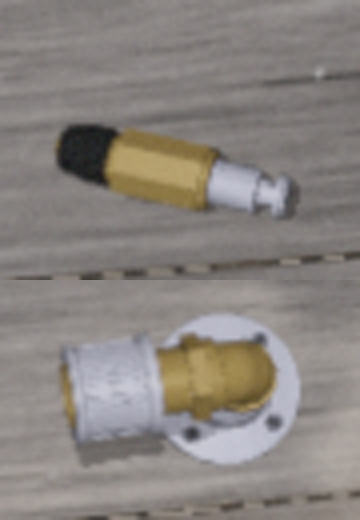

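The crops confirm it: plug to the right on the spray nozzle, coupler axis tilted about 5°, and the sleeve between px x≈385 and 405. Next I'll plan the approach to a close look.

```bash
cat >> h.py <<'E'
def plan(pos,ux,n):
    """rows to bring TCP to pos, tool x along horizontal ux, in n equal rows (tool down)"""
    o=get_obs();R=toolrot(o);y0=np.arctan2(R[1,0],R[0,0]);y1=np.arctan2(ux[1],ux[0])
    dy=(y1-y0+np.pi)%(2*np.pi)-np.pi; d=(np.array(pos)-o["eef_pos"])/n
    print("tilt z",R[:,2].round(4),"dyaw",np.degrees(dy).round(2),"d mm",(d*n*1e3).round(1))
    for i in range(n):
        a=y0+dy*i/n;X=np.array([np.cos(a),np.sin(a),0]);Y=np.array([np.sin(a),-np.cos(a),0])
        print([round(1e3*d@X,1),round(1e3*d@Y,1),round(-1e3*d[2],1)],round(-np.degrees(dy)/n,2))
E
python3 -c "
from h import *
plan([.50,-.075,.20],(-.09,.996),15)"
```

```text
tilt z [-3.0e-04  1.8e-03 -1.0e+00] dyaw 78.67 d mm [336.9 475.8 -30.5]
[np.float64(30.5), np.float64(-24.0), np.float64(2.0)] -5.24
[np.float64(32.6), np.float64(-21.1), np.float64(2.0)] -5.24
[np.float64(34.4), np.float64(-18.1), np.float64(2.0)] -5.24
[np.float64(35.9), np.float64(-14.9), np.float64(2.0)] -5.24
[np.float64(37.1), np.float64(-11.5), np.float64(2.0)] -5.24
[np.float64(38.0), np.float64(-8.1), np.float64(2.0)] -5.24
[np.float64(38.6), np.float64(-4.6), np.float64(2.0)] -5.24
[np.float64(38.8), np.float64(-1.0), np.float64(2.0)] -5.24
[np.float64(38.8), np.float64(2.5), np.float64(2.0)] -5.24
[np.float64(38.4), np.float64(6.1), np.float64(2.0)] -5.24
[np.float64(37.7), np.float64(9.6), np.float64(2.0)] -5.24
[np.float64(36.6), np.float64(13.0), np.float64(2.0)] -5.24
[np.float64(35.3), np.float64(16.3), np.float64(2.0)] -5.24
[np.float64(33.7), np.float64(19.4), np.float64(2.0)] -5.24
[np.float64(31.7), np.float64(22.4), np.float64(2.0)] -5.24
```

Request:
arm_command([
  [-1,[30.5,-24,2],-5.25],
  [-1,[32.5,-21,2],-5.25],
  [-1,[34.5,-18,2],-5.25],
  [-1,[36,-15,2],-5.25],
  [-1,[37,-11.5,2],-5.25],
])

```text
clock: 0.6
eef_pos: [0.2759, -0.3912, 0.2208]
tcp_rot: [-0.0, 0.931, 0.366, 0.0]
contact_force: [0.4, 0.0, -0.4]
gripper_width: 0.997
gripper_force: 0.0
```

Request:
arm_command([
  [-1,[38,-8,2],-5.25],
  [-1,[38.5,-4.5,2],-5.25],
  [-1,[39,-1,2],-5.25],
  [-1,[39,2.5,2],-5.25],
  [-1,[38.5,6,2],-5.25],
])

```text
clock: 1.1
eef_pos: [0.3882, -0.2324, 0.2109]
tcp_rot: [-0.0, 0.823, 0.568, -0.0]
contact_force: [0.5, -0.3, -0.4]
gripper_width: 1.004
gripper_force: 0.0
```

Request:
arm_command([
  [-1,[37.5,9.5,2],-5.25],
  [-1,[36.5,13,2],-5.25],
  [-1,[35.5,16.5,2],-5.25],
  [-1,[33.5,19.5,2],-5.25],
  [-1,[31.5,22.5,2],-5.25],
])

```text
clock: 1.6
eef_pos: [0.5006, -0.0742, 0.2008]
tcp_rot: [-0.0, 0.673, 0.74, -0.0]
contact_force: [-0.6, 0.0, 0.3]
gripper_width: 0.996
gripper_force: 0.0
```

Request:
arm_command([
  [-1,[0,0,0],0],
  [-1,[0,0,0],0],
])

```text
clock: 1.8
eef_pos: [0.4999, -0.0752, 0.2007]
tcp_rot: [-0.0, 0.674, 0.739, -0.001]
contact_force: [-0.3, -0.3, -0.1]
gripper_width: 1.0
gripper_force: 0.0
```

```bash
python3 -c "
from h import *
o=get_obs();print(o['eef_pos'],o['tcp_rot'],o['joint_positions'],o['clock'])
im=camera('wrist');cv2.imwrite('pics/w1.png',im[:,:,::-1])
np.save('w1.npy',np.r_[o['eef_pos'],o['tcp_rot']])
"
```

```text
[ 0.49994464 -0.07522737  0.20069825] [-4.90720957e-04  6.73600104e-01  7.39095594e-01 -6.02333895e-04] [-2.74490214e-01  2.49583398e-01 -1.77417029e-01  1.14521307e+00
 -6.37253568e-04  1.20364878e+00] 1.8
```

View pics/w1.png

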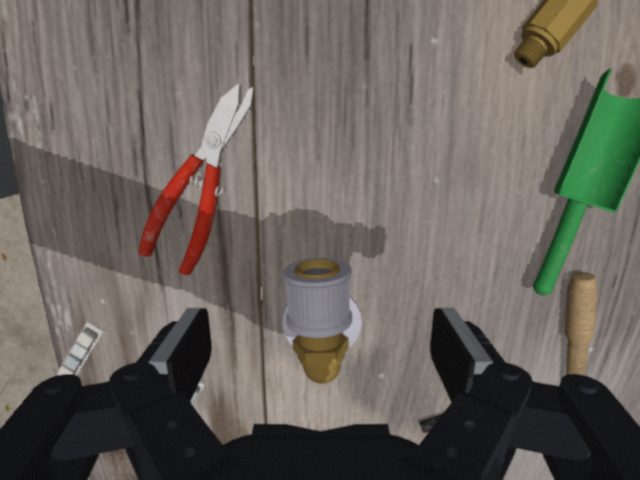

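The wrist view shows the coupler mouth at about (317,268), the sleeve's front rim spanning 284–351, its rear rim centred near (319,325), and the elbow end at about (322,372).

Run:
```python
from h import *
np.set_printoptions(precision=4,suppress=True)
s=np.load('w1.npy');o=dict(eef_pos=s[:3],tcp_rot=s[3:])
im=cv2.imread('pics/w1.png').astype(int)
# per-row silhouette of sleeve (bluish grey: b>r) 
m=((im[:,:,0]-im[:,:,2])>8)
m[:,:270]=0;m[:,365:]=0
for r in range(275,335,6):
    x=np.where(m[r])[0]; print(r,x.min() if len(x) else 0,x.max() if len(x) else 0,len(x))
# brass
b=((im[:,:,2]-im[:,:,0])>50)&(im[:,:,1]>60); b[:,:270]=0;b[:,365:]=0
for r in list(range(258,282,4))+list(range(335,385,6)):
    x=np.where(b[r])[0]; print('b',r,(x.min(),x.max()) if len(x) else 0)
P=plane("wrist",[(317,268),(317.2,275),(319.5,325),(322,372)],.085,o);print(P)
```

```text
275 0 0 0
281 0 0 0
287 0 0 0
293 0 0 0
299 0 0 0
305 312 353 3
311 355 355 1
317 353 353 1
323 355 359 2
329 348 350 2
b 258 0
b 262 (np.int64(304), np.int64(332))
b 266 (np.int64(301), np.int64(332))
b 270 0
b 274 (np.int64(298), np.int64(332))
b 278 0
b 335 0
b 341 (np.int64(301), np.int64(346))
b 347 (np.int64(295), np.int64(347))
b 353 (np.int64(300), np.int64(343))
b 359 (np.int64(301), np.int64(341))
b 365 (np.int64(304), np.int64(339))
b 371 (np.int64(306), np.int64(337))
b 377 (np.int64(310), np.int64(334))
b 383 0
[[ 0.5003 -0.1022  0.085 ]
 [ 0.5009 -0.1076  0.085 ]
 [ 0.5063 -0.1485  0.085 ]
 [ 0.5122 -0.1909  0.085 ]]
```

```bash
python3 -c "
from h import *
plan([.503,-.1245,.0665],(-.12,.993),5)"
```

```text
tilt z [-1.4e-03 -3.0e-04 -1.0e+00] dyaw 1.67 d mm [   3.4  -48.5 -134.4]
[np.float64(-9.7), np.float64(-0.2), np.float64(26.9)] -0.33
[np.float64(-9.7), np.float64(-0.3), np.float64(26.9)] -0.33
[np.float64(-9.7), np.float64(-0.3), np.float64(26.9)] -0.33
[np.float64(-9.7), np.float64(-0.4), np.float64(26.9)] -0.33
[np.float64(-9.7), np.float64(-0.4), np.float64(26.9)] -0.33
```

Request:
arm_command([
  [-1,[-24,-0.7,10],-0.8],
  [-1,[-24.5,-0.8,30],-0.8],
  [-1,[0,0,35],0],
  [-1,[0,0,35],0],
  [-1,[0,0,24.5],0],
])

```text
clock: 2.35
eef_pos: [0.5013, -0.1255, 0.0647]
tcp_rot: [-0.001, 0.665, 0.747, -0.001]
contact_force: [-0.8, -0.1, -0.1]
gripper_width: 1.001
gripper_force: 0.0
```

Request:
arm_command([
  [-1,[0,0,0],0],
  [-1,[0,0,0],0],
])

```text
clock: 2.55
eef_pos: [0.5027, -0.1251, 0.0671]
tcp_rot: [-0.0, 0.664, 0.747, -0.0]
contact_force: [-0.2, -0.8, 0.8]
gripper_width: 1.003
gripper_force: 0.0
```

```bash
python3 -c "
from h import *
o=get_obs();print(o['eef_pos'],o['clock'])
im=camera('wrist');cv2.imwrite('pics/w2.png',im[:,:,::-1])
np.save('w2.npy',np.r_[o['eef_pos'],o['tcp_rot']])
"
```

```text
[ 0.50271283 -0.1250997   0.06713963] 2.55
```

View pics/w2.png

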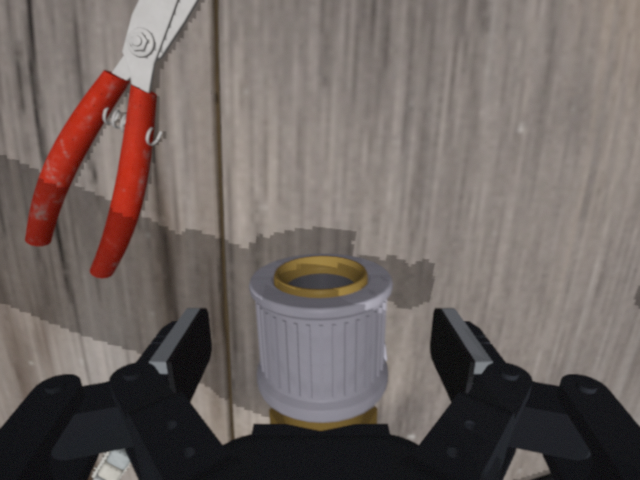

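Close view: mouth centre at (321,276), front rim 250–392, rear rim 258–388 at row ~385. The sleeve lies centred between the pads.

Run:
```python
from h import *
np.set_printoptions(precision=4,suppress=True)
s=np.load('w2.npy');o=dict(eef_pos=s[:3],tcp_rot=s[3:])
P=plane("wrist",[(321,276)],.085,o);print(P)
# top of rims: front rim top z=.110, rear rim top
Q=plane("wrist",[(321,310),(323,405)],.110,o);print(Q)
R=toolrot(o);print("tool frame rel TCP",((np.r_[P,Q]-o['eef_pos'])@R*1e3).round(1), R[:,0])
```

```text
[[ 0.5007 -0.1026  0.085 ]]
[[ 0.5007 -0.1029  0.11  ]
 [ 0.5053 -0.1366  0.11  ]]
tool frame rel TCP [[ 22.5   0.6 -17.9]
 [ 22.3   0.6 -42.9]
 [-11.7   1.2 -42.9]] [-0.1171  0.9931  0.0002]
```

Request:
arm_command([
  [1,[0,0.8,0.5],0],
  [1,[0,0,0],0],
  [1,[0,0,0],0],
  [1,[0,0,0],0],
  [1,[0,0,0],0],
])

```text
clock: 3.1
eef_pos: [0.5029, -0.125, 0.0676]
tcp_rot: [0.0, 0.664, 0.748, -0.002]
contact_force: [-6.5, -1.3, 10.3]
gripper_width: 0.514
gripper_force: 59.9
```

Request:
arm_command([
  [1,[0,0,0],0],
  [1,[0,0,0],0],
  [1,[0,0,0],0],
])

```text
clock: 3.4
eef_pos: [0.5029, -0.125, 0.0676]
tcp_rot: [0.0, 0.664, 0.748, -0.002]
contact_force: [-6.2, -1.8, 10.1]
gripper_width: 0.516
gripper_force: 59.9
```

Request:
arm_command([
  [1,[-4,0,0],0],
  [1,[-4,0,0],0],
  [1,[-3.5,0,0],0],
  [1,[0,0,0],0],
  [1,[0,0,0],0],
])

```text
clock: 3.9
eef_pos: [0.5041, -0.1339, 0.0675]
tcp_rot: [-0.002, 0.663, 0.748, 0.0]
contact_force: [-6.7, 5.1, 11.8]
gripper_width: 0.516
gripper_force: 60.1
```

Request:
arm_command([
  [1,[-2,0,0],0],
  [1,[-1,0,0],0],
  [1,[0,0,0],0],
  [1,[0,0,0],0],
])

```text
clock: 4.3
eef_pos: [0.5044, -0.136, 0.0675]
tcp_rot: [-0.002, 0.663, 0.748, 0.001]
contact_force: [-6.2, 7.6, 12.6]
gripper_width: 0.517
gripper_force: 60.2
```

Request:
arm_command([
  [1,[-1.2,0,0],0],
  [1,[0,0,0],0],
  [1,[0,0,0],0],
])

```text
clock: 4.6
eef_pos: [0.5045, -0.137, 0.0675]
tcp_rot: [-0.002, 0.663, 0.748, 0.001]
contact_force: [-5.4, 8.0, 12.1]
gripper_width: 0.512
gripper_force: 60.2
```

Request:
arm_command([
  [-1,[0,0,0],0],
  [-1,[0,0,0],0],
  [-1,[0,0,0],0],
  [-1,[0,0,0],0],
  [-1,[0,0,0],0],
])

```text
clock: 5.1
eef_pos: [0.5067, -0.1401, 0.0665]
tcp_rot: [0.0, 0.664, 0.748, 0.0]
contact_force: [-0.5, -0.3, 0.1]
gripper_width: 1.001
gripper_force: 0.0
```

```bash
python3 -c "
from h import *
o=get_obs();print(o['eef_pos'],o['clock'],o['gripper_width'])
im=camera('wrist');cv2.imwrite('pics/w3.png',im[:,:,::-1])
np.save('w3.npy',np.r_[o['eef_pos'],o['tcp_rot']])
"
```

```text
[ 0.50666231 -0.14006105  0.0665321 ] 5.1 1.0013796518795643
```

View pics/w3.png

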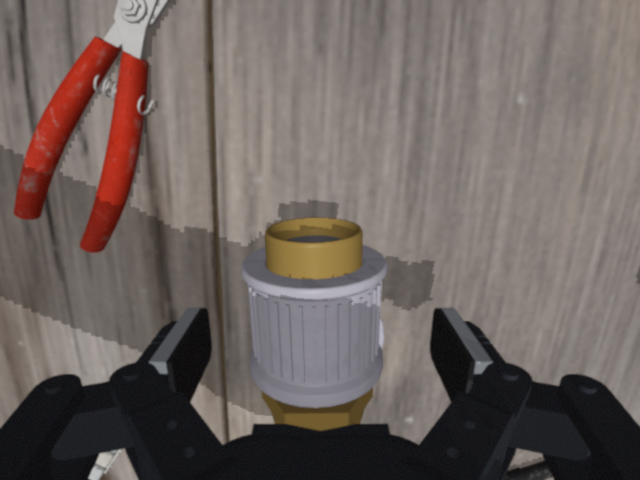

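The sleeve stays back by itself: about 9 mm of brass barrel is bared, with the mouth centre at (314,232). Now to the nozzle.

Run:
```python
from h import *
np.set_printoptions(precision=4,suppress=True)
s=np.load('w3.npy');o=dict(eef_pos=s[:3],tcp_rot=s[3:])
P=plane("wrist",[(314,232)],.085,o);print(P)
print(plane("wrist",[(314,264),(317,410)],.100,o))
s=dict(get_obs());s['eef_pos']=s['eef_pos']+[0,0,.075]
import h; h.get_obs=lambda:s
plan([.4705,.1874,.14],(.206,.979),10)
```

```text
[[ 0.5003 -0.1017  0.085 ]]
[[ 0.5012 -0.1075  0.1   ]
 [ 0.5084 -0.1621  0.1   ]]
tilt z [ 0.0006 -0.0004 -1.    ] dyaw -18.71 d mm [-36.  327.4  -1.5]
[np.float64(32.9), np.float64(0.3), np.float64(0.1)] 1.87
[np.float64(32.9), np.float64(-0.8), np.float64(0.1)] 1.87
[np.float64(32.9), np.float64(-1.8), np.float64(0.1)] 1.87
[np.float64(32.8), np.float64(-2.9), np.float64(0.1)] 1.87
[np.float64(32.7), np.float64(-4.0), np.float64(0.1)] 1.87
[np.float64(32.6), np.float64(-5.0), np.float64(0.1)] 1.87
[np.float64(32.4), np.float64(-6.1), np.float64(0.1)] 1.87
[np.float64(32.2), np.float64(-7.2), np.float64(0.1)] 1.87
[np.float64(31.9), np.float64(-8.2), np.float64(0.1)] 1.87
[np.float64(31.6), np.float64(-9.2), np.float64(0.1)] 1.87
```

Request:
arm_command([
  [-1,[0,0,-35],0],
  [-1,[0,0,-40],0],
  [-1,[33,0,0],1.9],
  [-1,[33,-1,0],1.9],
  [-1,[33,-2,0],1.9],
])

```text
clock: 5.65
eef_pos: [0.495, -0.0407, 0.1419]
tcp_rot: [0.001, 0.701, 0.713, 0.0]
contact_force: [0.6, 1.0, -0.1]
gripper_width: 1.0
gripper_force: 0.0
```

Request:
arm_command([
  [-1,[33,-3,0],1.9],
  [-1,[32.5,-4,0],1.9],
  [-1,[32.5,-5,0],1.9],
  [-1,[32.5,-6,0],1.9],
  [-1,[32,-7,0],1.9],
])

```text
clock: 6.15
eef_pos: [0.4771, 0.1236, 0.1414]
tcp_rot: [0.0, 0.757, 0.653, 0.0]
contact_force: [0.2, -0.2, 0.3]
gripper_width: 0.994
gripper_force: 0.0
```

Request:
arm_command([
  [-1,[32,-8,0],1.9],
  [-1,[31.5,-9,0],1.6],
  [-1,[0,0,0],0],
  [-1,[0,0,0],0],
])

```text
clock: 6.55
eef_pos: [0.4707, 0.1881, 0.1412]
tcp_rot: [0.0, 0.776, 0.631, -0.0]
contact_force: [0.4, -0.2, -0.4]
gripper_width: 0.998
gripper_force: 0.0
```

```bash
python3 -c "
from h import *
o=get_obs();print(o['eef_pos'],o['clock'],o['gripper_width'])
im=camera('wrist');cv2.imwrite('pics/w4.png',im[:,:,::-1])
np.save('w4.npy',np.r_[o['eef_pos'],o['tcp_rot']])
"
```

```text
[0.47065203 0.18807358 0.14120035] 6.55 0.9984779585668047
```

View pics/w4.png

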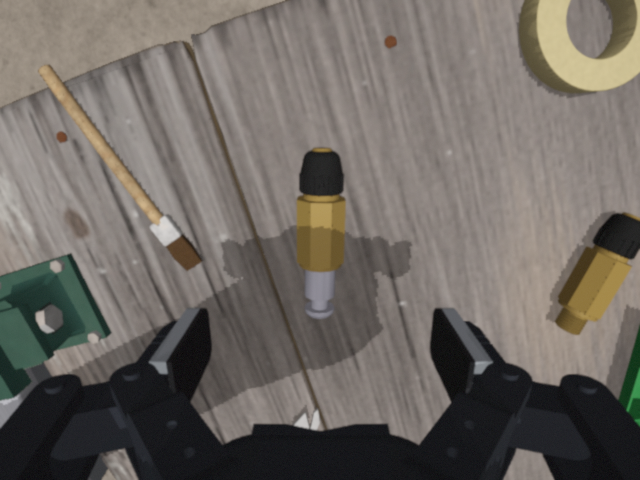

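The nozzle lies upright in the view: black end at (321,148), grip between rows ~197 and ~268, plug tip at about (319.5,315).

Run:
```python
from h import *
np.set_printoptions(precision=4,suppress=True)
s=np.load('w4.npy');o=dict(eef_pos=s[:3],tcp_rot=s[3:])
G=plane("wrist",[(321,197),(321.2,269)],.034,o);T=plane("wrist",[(321.5,150),(319.3,315)],.017,o)
print(G,np.linalg.norm(G[1]-G[0]),G.mean(0));print(T,np.linalg.norm(T[1]-T[0]))
d=(T[1]-T[0]);d/=np.linalg.norm(d);print(d,T[1]-.0675*d)
c=G.mean(0)
plan([*c[:2],.004],-d[:2],4)
```

```text
[[0.4775 0.2141 0.034 ]
 [0.4672 0.1641 0.034 ]] 0.051030118246070885 [0.4724 0.1891 0.034 ]
[[0.4839 0.2427 0.017 ]
 [0.4566 0.1201 0.017 ]] 0.12562242411170027
[-0.2172 -0.9761  0.    ] [0.4712 0.186  0.017 ]
tilt z [ 0.     -0.0006 -1.    ] dyaw -0.71 d mm [   1.6    1.7 -137.2]
[np.float64(0.5), np.float64(0.3), np.float64(34.3)] 0.18
[np.float64(0.5), np.float64(0.3), np.float64(34.3)] 0.18
[np.float64(0.5), np.float64(0.3), np.float64(34.3)] 0.18
[np.float64(0.5), np.float64(0.3), np.float64(34.3)] 0.18
```

Request:
arm_command([
  [-1,[-0.4,0.5,35],0.4],
  [-1,[-0.4,0.5,40],0.3],
  [-1,[0,0,40],0],
  [-1,[0,0,20],0],
  [-1,[0,0,3],0],
])

```text
clock: 7.1
eef_pos: [0.4689, 0.1847, 0.0006]
tcp_rot: [-0.001, 0.781, 0.625, -0.003]
contact_force: [-0.3, -0.1, -0.1]
gripper_width: 0.999
gripper_force: 0.0
```

Request:
arm_command([
  [-1,[0,0,0],0],
  [1,[0,0,0],0],
  [1,[0,0,0],0],
  [1,[0,0,0],0],
  [1,[0,0,0],0],
])

```text
clock: 7.6
eef_pos: [0.4722, 0.1871, 0.0045]
tcp_rot: [0.0, 0.78, 0.626, 0.001]
contact_force: [-1.2, 0.3, 2.7]
gripper_width: 0.385
gripper_force: 60.4
```

Request:
arm_command([
  [1,[0,0,0],0],
  [1,[0,0,0],0],
  [1,[0,0,0],0],
])

```text
clock: 7.9
eef_pos: [0.4722, 0.1871, 0.0044]
tcp_rot: [0.0, 0.78, 0.626, 0.001]
contact_force: [-1.9, 0.0, 5.9]
gripper_width: 0.385
gripper_force: 60.8
```

Run:
```python
from h import *
import h
s=dict(get_obs());s['eef_pos']=s['eef_pos']+[0,0,.068]
h.get_obs=lambda:s
plan([.488,-.0055,.0724],(-.125,.992),8)
```

```text
tilt z [ 1.6e-03  5.0e-04 -1.0e+00] dyaw 19.73 d mm [  15.8 -192.6   -0. ]
[np.float64(-23.1), np.float64(7.2), np.float64(0.0)] -2.47
[np.float64(-23.4), np.float64(6.2), np.float64(0.0)] -2.47
[np.float64(-23.6), np.float64(5.2), np.float64(0.0)] -2.47
[np.float64(-23.8), np.float64(4.1), np.float64(0.0)] -2.47
[np.float64(-24.0), np.float64(3.1), np.float64(0.0)] -2.47
[np.float64(-24.1), np.float64(2.1), np.float64(0.0)] -2.47
[np.float64(-24.1), np.float64(1.0), np.float64(0.0)] -2.47
[np.float64(-24.2), np.float64(-0.0), np.float64(0.0)] -2.47
```

Request:
arm_command([
  [1,[0,0,-18],0],
  [1,[0,0,-25],0],
  [1,[0,0,-25],0],
  [1,[-23,7,0],-2.5],
  [1,[-23.5,6,0],-2.5],
])

```text
clock: 8.4
eef_pos: [0.4759, 0.1386, 0.0723]
tcp_rot: [0.001, 0.751, 0.66, 0.001]
contact_force: [-0.3, -0.0, -4.1]
gripper_width: 0.379
gripper_force: 60.6
```

Request:
arm_command([
  [1,[-23.5,5,0],-2.5],
  [1,[-24,4,0],-2.5],
  [1,[-24,3,0],-2.4],
  [1,[-24,2,0],-2.4],
  [1,[-24,1,0],-2.4],
])

```text
clock: 8.9
eef_pos: [0.4842, 0.0174, 0.0711]
tcp_rot: [-0.0, 0.677, 0.736, -0.0]
contact_force: [0.7, 0.2, -2.6]
gripper_width: 0.384
gripper_force: 60.6
```

Request:
arm_command([
  [1,[-24,0,0],-2.4],
  [1,[0,0,0],0],
  [1,[0,0,0],0],
  [1,[0,0,0],0],
])

```text
clock: 9.3
eef_pos: [0.4861, -0.0049, 0.0711]
tcp_rot: [-0.0, 0.662, 0.749, -0.0]
contact_force: [-0.2, -0.1, -2.8]
gripper_width: 0.386
gripper_force: 60.6
```

```bash
python3 -c "
from h import *
o=get_obs();print(o['eef_pos'],toolrot(o)[:,0],o['clock'],o['gripper_width'])
im=camera('wrist');np.save('w5.npy',np.r_[o['eef_pos'],o['tcp_rot']])
t=camera('top');sc=camera('scene')
for n,i in(('w5',im),('t5',t),('s5',sc)):cv2.imwrite(f'pics/{n}.png',i[:,:,::-1])
z=lambda a:cv2.resize(a,(400,300),interpolation=2)
c=np.vstack([np.hstack([z(t[240:315,330:430]),z(sc[230:350,250:410])]),np.hstack([z(im[180:480,120:520]),z(im)])])
cv2.imwrite('pics/c5.png',c[:,:,::-1])
"
```

```text
[ 0.4861131  -0.00493129  0.07107552] [-1.22992113e-01  9.92407508e-01  5.27877333e-04] 9.3 0.3855408721039454
```

View pics/c5.png

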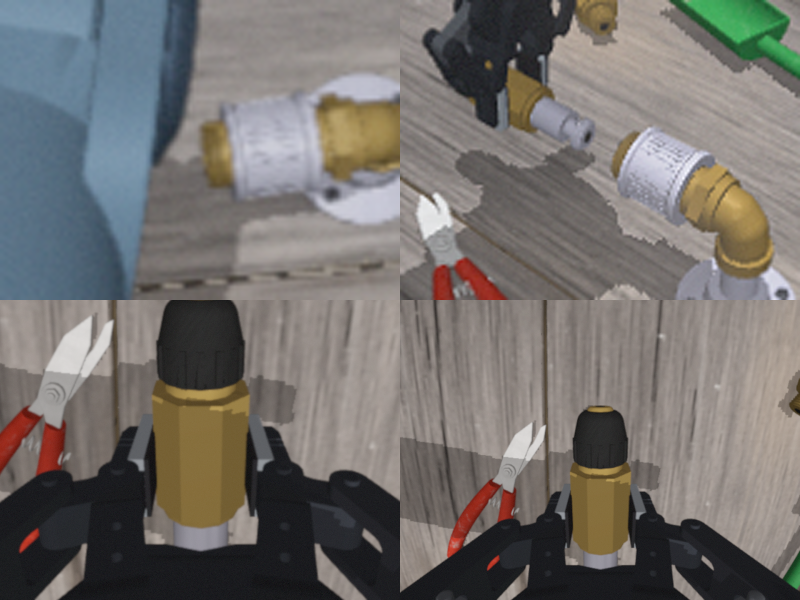

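The composite shows the plug tip a few cm short of the mouth (scene px about (325,285) and (339,290)), with the sleeve still back. I'll check alignment numerically.

Run:
```python
from h import *
np.set_printoptions(precision=4,suppress=True)
s=np.load('w5.npy');o=dict(eef_pos=s[:3],tcp_rot=s[3:]);R=toolrot(o)
M=np.array([.5005,-.1022,.085]);print("M in tool",(M-o['eef_pos'])@R*1e3)
im=cv2.imread('pics/w5.png').astype(int)
b=((im[:,:,2]-im[:,:,0])>40)&(im[:,:,1]>60);b[:,:250]=0;b[:,390:]=0
for r in (280,300,320,340,360,380,395):
    x=np.where(b[r])[0]
    if len(x):
        q=plane("wrist",[(x.min(),r),(x.max(),r)],.088,o);print(r,x.min(),x.max(),((q-o['eef_pos'])@R*1e3).round(1)[:,:2].tolist())
tip=o['eef_pos']+R@[-.0675,.0006,-.0126]
print("proj M,tip scene",proj("scene",[M,tip]),"top",proj("top",[M,tip]))
im=cv2.imread('pics/s5.png')
cv2.imwrite('pics/c6.png',cv2.resize(im[255:325,300:390],None,fx=8,fy=8,interpolation=2))
```

```text
M in tool [-98.2923   2.3039 -13.9781]
280 272 369 [[20.6, -16.8], [20.6, 17.7]]
300 273 367 [[12.7, -16.8], [12.7, 17.3]]
320 275 365 [[4.6, -16.4], [4.6, 16.9]]
340 276 365 [[-3.9, -16.3], [-3.9, 17.2]]
360 277 364 [[-12.8, -16.3], [-12.8, 17.1]]
380 277 364 [[-22.1, -16.7], [-22.1, 17.5]]
395 287 353 [[-29.3, -13.0], [-29.3, 13.4]]
proj M,tip scene [[341.1496 291.9579]
 [325.4503 285.0567]] top [[381.7235 278.2298]
 [366.2833 281.2727]]
```

View pics/c6.png

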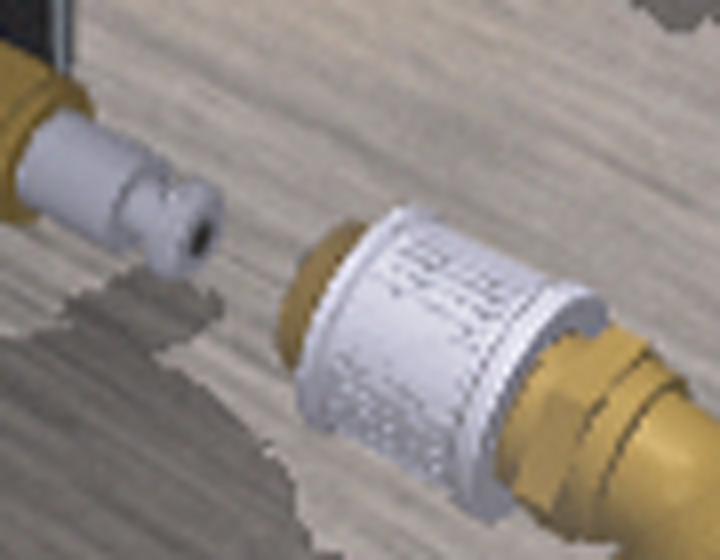

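Both predicted projections match the picture to under 1 px, so the remaining correction is y +1.8 and z −1.0, with the mouth 31 mm ahead of the tip. Inserting gradually.

Request:
arm_command([
  [1,[0,1.8,-1],-0.4],
  [1,[-10,0,0],0],
  [1,[-10,0,0],0],
  [1,[-7,0,0],0],
  [1,[0,0,0],0],
])

```text
clock: 9.95
eef_pos: [0.4923, -0.0336, 0.0724]
tcp_rot: [0.0, 0.661, 0.751, -0.0]
contact_force: [0.6, 0.4, -3.1]
gripper_width: 0.382
gripper_force: 60.6
```

Request:
arm_command([
  [1,[-4,0,0],0],
  [1,[-4,0,0],0],
  [1,[-3,0,0],0],
  [1,[0,0,0],0],
])

```text
clock: 10.35
eef_pos: [0.4932, -0.0435, 0.0722]
tcp_rot: [-0.0, 0.66, 0.751, -0.0]
contact_force: [-1.0, -0.6, -4.3]
gripper_width: 0.385
gripper_force: 60.6
```

Request:
arm_command([
  [1,[-4,0,0],0],
  [1,[-4,0,0],0],
  [1,[-4,0,0],0],
  [1,[-3,0,0],0],
  [1,[0,0,0],0],
])

```text
clock: 10.85
eef_pos: [0.4953, -0.0585, 0.0723]
tcp_rot: [0.0, 0.66, 0.751, -0.0]
contact_force: [0.3, -1.2, -3.0]
gripper_width: 0.384
gripper_force: 60.6
```

Request:
arm_command([
  [1,[-3,0,0],0],
  [1,[-3,0,0],0],
  [1,[-3,0,0],0],
  [1,[0,0,0],0],
])

```text
clock: 11.25
eef_pos: [0.4965, -0.0674, 0.0723]
tcp_rot: [0.0, 0.66, 0.751, -0.0]
contact_force: [-0.5, -0.8, -2.9]
gripper_width: 0.38
gripper_force: 60.6
```

Request:
arm_command([
  [1,[-2,0,0],0],
  [1,[-2,0,0],0],
  [1,[0,0,0],0],
  [1,[0,0,0],0],
])

```text
clock: 11.65
eef_pos: [0.4967, -0.0696, 0.0722]
tcp_rot: [-0.001, 0.659, 0.752, 0.001]
contact_force: [-0.7, 4.5, -1.4]
gripper_width: 0.381
gripper_force: 60.7
```

Request:
arm_command([
  [1,[-1.5,0,0],0],
  [1,[-1.5,0,0],0],
  [1,[0,0,0],0],
  [1,[0,0,0],0],
])

```text
clock: 12.05
eef_pos: [0.4969, -0.072, 0.0722]
tcp_rot: [-0.001, 0.659, 0.752, 0.001]
contact_force: [-1.1, 6.9, -1.5]
gripper_width: 0.383
gripper_force: 60.8
```

Request:
arm_command([
  [1,[-1.5,0,0],0],
  [1,[-1.5,0,0],0],
  [1,[0,0,0],0],
  [1,[0,0,0],0],
])

```text
clock: 12.45
eef_pos: [0.4971, -0.0736, 0.0721]
tcp_rot: [-0.002, 0.659, 0.752, 0.002]
contact_force: [-1.2, 10.7, 0.2]
gripper_width: 0.382
gripper_force: 60.9
```

```bash
python3 -c "
from h import *
sc=camera('scene');t=camera('top')
z=lambda a:cv2.resize(a,(400,300),interpolation=2)
c=np.hstack([z(t[240:315,350:450]),z(sc[250:325,305:405])])
cv2.imwrite('pics/c7.png',c[:,:,::-1])
"
```

```text
(no output)
```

View pics/c7.png

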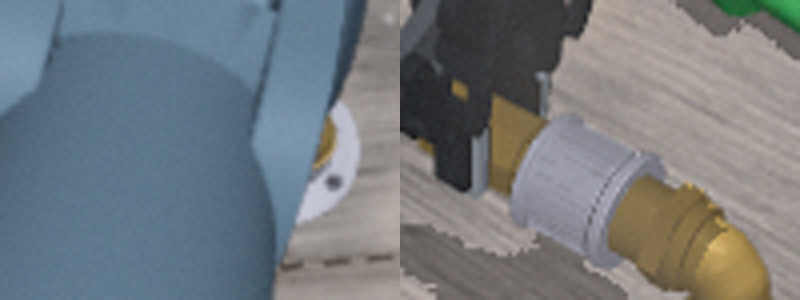

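The scene crop shows the sleeve sprung forward over the barrel, with bare brass now showing behind it and the nozzle shoulder against the mouth. I'll ease the push off, release and lift away.

Request:
arm_command([
  [1,[2,0,0],0],
  [1,[2,0,0],0],
  [1,[2,0,0],0],
  [1,[0,0,0],0],
  [1,[0,0,0],0],
])

```text
clock: 13.05
eef_pos: [0.4971, -0.0713, 0.0724]
tcp_rot: [0.0, 0.66, 0.751, -0.0]
contact_force: [-0.9, 0.5, -2.7]
gripper_width: 0.387
gripper_force: 60.6
```

Request:
arm_command([
  [1,[2,0,0],0],
  [1,[2,0,0],0],
  [1,[0,0,0],0],
  [1,[0,0,0],0],
])

```text
clock: 13.45
eef_pos: [0.4971, -0.0703, 0.0724]
tcp_rot: [0.003, 0.661, 0.751, -0.003]
contact_force: [-0.6, -9.5, -5.5]
gripper_width: 0.384
gripper_force: 60.2
```

A tug gives about 9.5 N of resistance, so it is locked. Relax, release and lift.

Request:
arm_command([
  [1,[-3.5,0,0],0],
  [1,[0,0,0],0],
  [-1,[0,0,0],0],
  [-1,[0,0,0],0],
  [-1,[0,0,0],0],
])

```text
clock: 13.95
eef_pos: [0.4975, -0.0702, 0.0727]
tcp_rot: [0.001, 0.66, 0.752, 0.0]
contact_force: [0.8, -0.3, -1.5]
gripper_width: 0.873
gripper_force: 0.0
```

Request:
arm_command([
  [-1,[0,0,0],0],
  [-1,[0,0,-10],0],
  [-1,[0,0,-30],0],
  [-1,[0,0,-40],0],
  [-1,[0,0,-40],0],
])

```text
clock: 14.45
eef_pos: [0.4964, -0.0701, 0.1941]
tcp_rot: [-0.0, 0.66, 0.752, -0.0]
contact_force: [0.5, -1.1, 0.3]
gripper_width: 0.998
gripper_force: 0.0
```

Request:
arm_command([
  [-1,[40,0,0],0],
  [-1,[40,0,0],0],
  [-1,[0,0,0],0],
  [-1,[0,0,0],0],
])

```text
clock: 14.85
eef_pos: [0.4866, 0.0096, 0.193]
tcp_rot: [0.001, 0.659, 0.752, 0.0]
contact_force: [0.1, -0.2, -0.4]
gripper_width: 1.001
gripper_force: 0.0
```

Run:
```python
from h import *
o=get_obs();print(o['eef_pos'],o['clock'],o['contact_force'])
sc=camera('scene').astype(int);b=cv2.imread('pics/s5.png')[:,:,::-1].astype(int);a=cv2.imread('pics/scene0.png')[:,:,::-1].astype(int)
# sleeve/elbow region: picture now should match the start (sleeve forward), not s5 (sleeve back)
r=(slice(300,318),slice(362,392))
print("diff to forward",abs(sc[r]-a[r]).mean(),"to back",abs(sc[r]-b[r]).mean())
u=np.array([.128,-.992,0]);M=np.array([.5005,-.1022,.085])
for k in(-.082,-.05,-.015,.01,.05):
    p=proj("scene",[M+k*u+[0,0,.012]])[0].round().astype(int);print(k,p,sc[p[1],p[0]])
```

```text
[0.48656061 0.00957724 0.19301022] 14.85 [ 0.1219653  -0.19969194 -0.40392542]
diff to forward 7.496296296296296 to back 4.731481481481482
-0.082 [302 266] [125 120 118]
-0.05 [317 274] [121 100  58]
-0.015 [334 283] [126 108  72]
0.01 [346 289] [196 197 213]
0.05 [368 300] [187 159  98]
```

Run:
```python
from h import *
sc=camera('scene').astype(int);b=cv2.imread('pics/s5.png')[:,:,::-1].astype(int);a=cv2.imread('pics/scene0.png')[:,:,::-1].astype(int)
u=np.array([.128,-.992,0]);M=np.array([.5005,-.1022,.085])
for k in np.r_[-.085:.06:.004]:
    p=proj("scene",[M+k*u+[0,0,.012 if k>-.02 else .005]])[0].round().astype(int)
    print(round(k*1e3),*["%4d"%(i[p[1],p[0],0]-i[p[1],p[0],2]) for i in(a,b,sc)],sc[p[1],p[0]])
```

```text
-85    8   55   11 [154 147 143]
-81   10   73    6 [94 89 88]
-77    9   55    1 [42 40 41]
-73    9  -18    2 [41 39 39]
-69    8  -16    0 [38 37 38]
-65    8  -16    3 [40 40 37]
-61   10  -17    8 [47 43 39]
-57    9  -14   65 [125 105  60]
-53    6  -17   62 [125 104  63]
-49   10   -9   62 [123 102  61]
-45    7  -15   59 [124 102  65]
-41   10   -9   58 [124 104  66]
-37    8  -17   58 [124 104  66]
-33   10  -11   55 [123 104  68]
-29    8  -10   53 [123 104  70]
-25    8    8   55 [124 104  69]
-21   10   10   53 [123 104  70]
-17    9   10   54 [127 108  73]
-13    9   10   48 [120 103  72]
-9   13   10   55 [125 106  70]
-5  -12   20  -16 [158 160 174]
-1  -20   53  -13 [212 211 225]
3  -16  -15  -11 [217 216 228]
7  -14  -18  -12 [216 216 228]
11  -16  -18  -18 [195 195 213]
15  -11  -14  -15 [160 161 175]
19  -16  -12  -15 [210 211 225]
23  -15  -17  -17 [188 187 205]
27  -16  -18  -18 [193 192 211]
31  -15  -18  -19 [186 185 205]
35  -12  -17  -12 [229 229 241]
39   39  -17   41 [124 109  83]
43   83  -10   90 [187 158  97]
47   81  -14   90 [189 158  99]
51   83   95   90 [186 155  96]
55   83   89   88 [182 152  94]
59   84   90   86 [183 155  97]
```

The profile along the axis shows the sleeve edges exactly where they were at the start, so it is forward. The nozzle is held level with its shoulder at the mouth.

```bash
python3 -c "
from plant import *
print(sign_off())"
```

```text
the job is handed in; nothing more can be done
None
```

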